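Find the heavier of two sealed bearings on the balance

TASK

The two sealed bearings with black seals look alike, but one has more rollers inside and is heavier: set one on each pan of the balance, let go and let the beam come to rest, then move the heavier one (the one whose pan has gone down) into the blue tray so that it lies flat, and leave the lighter one on the balance. Set the bearings down gently, do not drop them, and leave the other things on the bench where they are.

Things in the scene. Friction and masses are not known exactly. Their poses are not given: they have to be found in the camera images.
- bearing_a_center (a point): one of the two sealed bearings to be compared, outwardly the same: a flat ring of 100 mm outside diameter, 65 mm bore and 26 mm height lying flat, bright steel rings with a black seal between them (radial wall 17.5 mm); it weighs 0.52 to 0.88 kg; which of the two is heavier changes from start to start and cannot be seen. This point is its centre, half-way up; its own z is the ring's axis
- bearing_b_center (a point): one of the two sealed bearings to be compared, outwardly the same: a flat ring of 100 mm outside diameter, 65 mm bore and 26 mm height lying flat, bright steel rings with a black seal between them (radial wall 17.5 mm); it weighs 0.52 to 0.88 kg; which of the two is heavier changes from start to start and cannot be seen. This point is its centre, half-way up; its own z is the ring's axis
- balance: equal-arm trip balance, fixed to the bench: grey cast base 110 mm deep (x) and 280 mm long (y), beam along its own y axis, pivot 72 mm up, arms 120 mm, a pan above each beam end, a red pointer before a white scale at its middle. Nothing of it stands higher than the pans. Origin: centre of the base's underside
- beam (a joint): tilt of the balance beam, rad: 0 level, positive = left (+y) pan up and right pan down; stops at -0.125 and +0.125. It swings freely and is damped: it tips to the stop on the heavier side, within about 2 s for a clear difference, in several seconds if the weights are nearly equal; with one pan loaded that pan lies on its stop
- pan_left_top (a point): round flat steel plate of 150 mm diameter, 5 mm thick, without a rim, of the balance's left arm (+y end of the balance); the point is the middle of its upper face, about 100 mm above the bench when the beam is level and 15 mm higher or lower at the beam's stops; the linkage keeps the plate level, so where on the plate a bearing lies does not change the weighing
- pan_right_top (a point): round flat steel plate of 150 mm diameter, 5 mm thick, without a rim, of the balance's right arm (-y end of the balance); the point is the middle of its upper face, about 100 mm above the bench when the beam is level and 15 mm higher or lower at the beam's stops; the linkage keeps the plate level, so where on the plate a bearing lies does not change the weighing
- tray_floor (a point): blue plastic tray, fixed to the bench, 180 x 180 mm outside, walls 3 mm thick and 30 mm high; the point is the middle of its inner floor, 3 mm above the bench; x and y along its sides
- mug: white mug, 84 mm wide, 95 mm high, bystander; origin at the centre of its underside
- outer_race: bare steel outer race, 100 mm ring without seals, 24 mm high, lying open, bystander; origin at the centre of its underside
- roller_cone: inner ring with tapered rollers, 84 mm wide, 30 mm high, bystander; origin at the centre of its underside
- grease_tin: grease tin with a yellow label, 80 mm diameter, 85 mm high, bystander; origin at the centre of its underside
There are look-alikes about, which are no part of the job. What is shaped like the part that bears bearing_a_center but pink is not meant.

How it is judged:
By the outcome, as a careful person would: the job done as asked, in the order asked, and still so for the second after the job is handed in, with the robot touching nothing.
It also fails if it takes over 67 s, if anything falls off the work surface, if the arm or the gripper's body presses on something with over 40 N, if the wrist force passes 120 N, or if a joint passes its speed limit or range.

ROBOT

A 6-joint arm with a two-finger parallel gripper is mounted at the origin on the work surface. World frame = base frame: x ahead of the robot, y to its left, z up, the work surface at z = 0. Lengths are in mm, angles in degrees, forces in N, time in s.
With the tool pointing down it reaches from about 300 to 850 mm from the base axis. Payload 4.2 kg.
Tool frame: the origin (TCP) lies midway between the tips of the shut fingers; the grasp point (between the pads) lies 19 mm behind it (env.grip_depth is the distance from the TCP to the grasp point, in mm); z points along the fingers, y is the line along which they close (so a half turn about z gives the same grasp; the last joint's range is limited). The gripper opens to 91 mm and grips with 3 to 60 N. Pads are 32 mm wide; open, the fingers measure 118 mm over their backs; the gripper's body (76 mm by 178 mm) begins 60 mm behind the grasp point.
Start: joints at [-65.432, 18.312, 89.639, -0, 72.044, -1.146], TCP at [249.489, -518.072, 213.976] pointing down, gripper open.
Joint ranges: [-177.97, 177.97], [-48.28, 115.42], [12.27, 149.76], [-77.06, 257.06], [2.81, 150.46], [-146.56, 146.56]. Speed limits (degrees/s): [147.25, 147.25, 180, 180, 180, 180].

INTERFACE

Orientations are given as [roll, pitch, yaw] about the fixed x, y, z axes, in that order (R = Rz(yaw) Ry(pitch) Rx(roll)).
In Python, from workcell import env, eyes gives the robot as it stands.
- The arm moves only by the tool send_rows, never from a script. Its argument "motion" is a list of rows, each a list of 7 numbers: the shift along the world's x, y, z normalised to -1 to 1, where 1 is 0.5 m, then the turn, a rotation vector about the world's x, y, z normalised to -1 to 1, where 1 is 60 degrees, then the opening, from -1 (shut) to 1 (fully open). A call has 1 to 20 rows; each row is the pose to reach, as a shift and turn from the pose commanded when the call began; what a row does not reach only later rows make up. A row lasts 1/8 s, in which the tool goes at most 62.5 mm and 10.7 degrees, less where a joint would pass 70% of its speed; a pose out of reach is approached as far as the arm can. A call with a number of a shift or a turn outside -1 to 1 is refused whole. A call with a gripper value outside its range is refused whole. The fingers move at their own pace and stop on an object; "squeeze" is the grip in N (left out, the last holds). Time passes only in rows, so rows that repeat a pose let the fingers close. It gives the time, the measured TCP pose, the force, the opening and the grip force at its end, in the units of the state.
- env.state(): the state, without advancing time (a new reading comes with each control period).
- eyes.grab_frame(name): name is "side" or "top"; returns a dict with "pixels" (480x640x3 uint8, red, green, blue), "depth" (480x640 float32, mm along the optical axis (not along the pixel's ray), 0 where there is no reading), "fx", "fy", "cx", "cy" (pixels), "distortion" ([k1, k2, p1, p2, k3] as OpenCV has them; the pictures are not rectified), "R" (3x3) and "t" (3): a world point X has camera coordinates R X + t. Camera axes: x right, y down, z forward; pixel columns grow to the right and rows downward; lengths in mm; the calibration is good to about 2 mm. A picture is of the moment at which its call begins.
- env.job_done(): hands the job in; it is judged then, once.
The state is a dict: "time_s": time; "qpos": joint angles; "qvel": joint speeds; "effort": joint torques, N m; "ee_pos": TCP position; "ee_rot": TCP orientation; "force": force on the tool from outside, world axes, zero at the start; "torque": the same for the moment, N m; "gripper_width": finger opening in mm; "gripper_force": force on a finger pad.
Only numpy, scipy, OpenCV 4.12 (cv2) and the standard library are available. Lean on these libraries where they do the work, as an engineer would, in place of code of your own. Each camera call takes 0.05 s, during which the arm holds its last target. There are 200 camera calls.

## Working session

There is one attempt and no reset: what is moved stays moved. The work goes in short steps, Python scripts to look and compute and a tool call to move; the robot and the scene stay as the last step left them, time stands still between calls to the robot, and variables do not carry over. Pictures are saved under pics/ and viewed, at most 10 in all, crops included, and the job is handed in when it is done.

Besides the shell and the picture viewer there is one more tool, called after "Request:" in YAML: its name, and indented under it one key for each argument. send_rows: Moves the arm, as the interface text tells. Its arguments: {"type":"object","properties":{"motion":{"type":"array"},"squeeze":{"type":"number"}},"required":["motion"]}

```bash
mkdir -p pics; cat > h.py <<'E'
import numpy as np, cv2
from workcell import env, eyes
def grab(n):
    f=eyes.grab_frame(n); f['K']=np.array([[f['fx'],0,f['cx']],[0,f['fy'],f['cy']],[0,0,1.]]); f['D']=np.array(f['distortion'],float)
    f['R']=np.array(f['R']);f['t']=np.array(f['t']).ravel();return f
def save(f,p,crop=None,s=1):
    im=cv2.cvtColor(f['pixels'],cv2.COLOR_RGB2BGR)
    if crop: im=im[crop[1]:crop[3],crop[0]:crop[2]]
    cv2.imwrite(p,cv2.resize(im,None,fx=s,fy=s,interpolation=cv2.INTER_CUBIC))
def ray(f,u,v):
    p=cv2.undistortPoints(np.array([[[u,v]]],float),f['K'],f['D'])[0,0]
    return -f['R'].T@f['t'], f['R'].T@np.array([p[0],p[1],1])
def onz(f,u,v,z):
    c,d=ray(f,u,v); return c+d*(z-c[2])/d[2]
def dep(f,u,v):
    c,d=ray(f,u,v); return c+d*float(np.median(f['depth'][v-1:v+2,u-1:u+2]))
def proj(f,X):
    return cv2.projectPoints(np.array(X,float).reshape(-1,3),cv2.Rodrigues(f['R'])[0],f['t'],f['K'],f['D'])[0].reshape(-1,2)
E
python3 - <<'E'
from h import *
for n in('top','side'):
    f=grab(n);save(f,f'pics/{n}0.png');print(n,-f['R'].T@f['t'],f['R'][2])
E
```

```text
top [ 293.69839223    7.90605013 1459.17790348] [ 0.15181119 -0.00653046 -0.98838794]
side [207.39003494 829.78405518 654.50612233] [ 0.2783437  -0.80037071 -0.53097223]
```

View pics/top0.png

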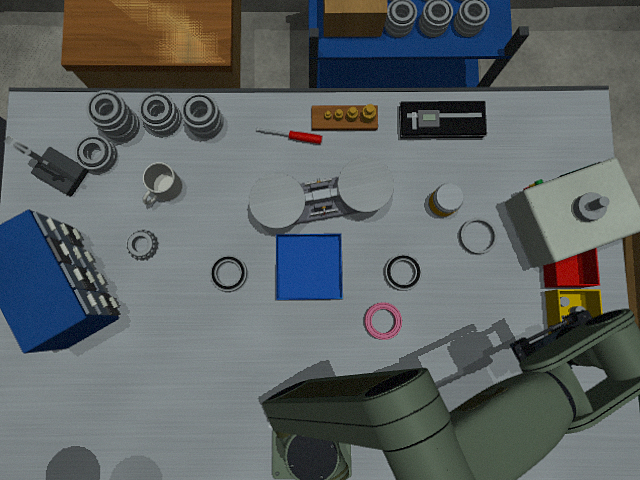

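View pics/side0.png

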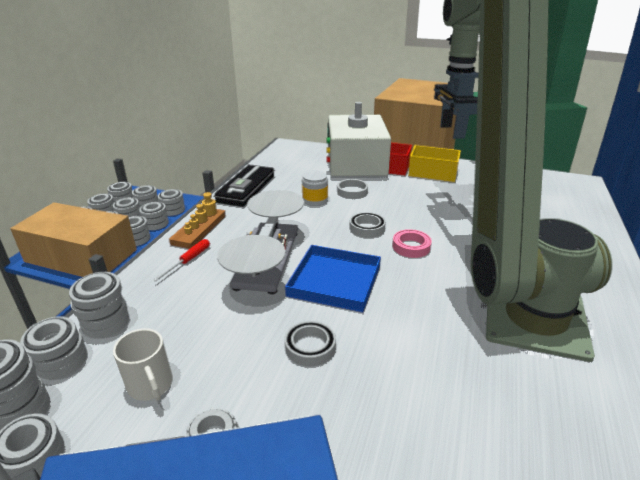

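Top view: the candidates for the black-sealed bearings are (229,274) and (402,272). The look-alikes are the pink ring (383,321), bare race (477,237), roller cone (143,245) and stacked bearings (96,152). I choose the two black-sealed ones at (229,274) and (402,272). The tray is at (309,267), with pans at (277,202) and (365,187). In the side view the bearings are at (310,343) and (367,224), with pans at (253,254) and (276,206).

```bash
python3 - <<'E'
from h import *
T=grab('top');S=grab('side')
def tri(a,b):
    c1,d1=ray(T,*a);c2,d2=ray(S,*b)
    s=np.linalg.lstsq(np.c_[d1,-d2],c2-c1,rcond=None)[0]
    p,q=c1+d1*s[0],c2+d2*s[1];return (p+q)/2,np.linalg.norm(p-q)
for n,a,b in [('A',(229,273.5),(310,341)),('B',(402,272),(367,223)),('panL',(277,202),(253,254)),('panR',(365,187),(276,206))]:
    print(n,*[np.round(x,1) for x in tri(a,b)])
def cloud(f,box):
    u,v=np.meshgrid(np.arange(box[0],box[2]),np.arange(box[1],box[3]))
    d=f['depth'][v,u].ravel();uv=np.c_[u.ravel(),v.ravel()].astype(float)[d>0];d=d[d>0]
    p=cv2.undistortPoints(uv[:,None],f['K'],f['D'])[:,0]
    return (np.c_[p*d[:,None],d]-f['t'])@f['R']
for n,f,box,lo,hi in [('A',T,(203,248,255,300),15,40),('B',T,(376,246,428,298),15,40),('A s',S,(278,315,342,372),15,40),('B s',S,(345,208,390,240),15,40),('panL',T,(240,165,312,235),75,130),('panR',T,(330,155,400,220),75,130),('tray wall',T,(265,225,352,308),15,45)]:
    P=cloud(f,box);P=P[(P[:,2]>lo)&(P[:,2]<hi)]
    (c,sz,ang)=cv2.minAreaRect(P[:,:2].astype(np.float32));cc,r=cv2.minEnclosingCircle(P[:,:2].astype(np.float32))
    print(n,len(P),'rect',np.round(c,1),np.round(sz,1),round(ang,1),'circ',np.round(cc,1),round(r,1),'z',np.round(np.percentile(P[:,2],[10,50,90]),1))
for n,uv in [('tin',(447,195)),('race',(477,221)),('mug',(160,170)),('floor tray',(309,267))]: print(n,np.round(dep(T,*uv),1))
save(T,'pics/c1.png',(200,150,440,345),3.2)
E
```

```text
A [432.4 222.8  11.9] 0.6
B [ 433.4 -254.2   15.7] 1.3
panL [614.   86.7  92.3] 1.5
panR [ 657.8 -148.7   85.6] 1.9
A 638 rect [433.  222.8] [98.7 97.5] 44.8 circ [432.6 223.8] 50.0 z [20.9 25.6 29.3]
B 641 rect [ 433.9 -254.5] [97.6 98.4] 44.8 circ [ 434.  -255.2] 50.0 z [21.1 26.1 30. ]
A s 1133 rect [431.9 228.2] [98.9 99.8] 45.5 circ [430.5 226.7] 51.7 z [18.6 23.8 25.8]
B s 463 rect [ 432.6 -251.8] [102.2  98.7] 89.5 circ [ 432.6 -252.3] 52.7 z [17.8 23.7 26.1]
panL 2489 rect [616.1  82.9] [158.1 149.4] 69.9 circ [624.   75.6] 87.9 z [ 96.8 100.8 104.6]
panR 2484 rect [ 662.  -142.2] [162.4 149.5] 73.8 circ [ 652.7 -134.4] 90.6 z [ 97.  101.1 104.7]
tray wall 446 rect [449.9   2.6] [180.1 180.2] 0.3 circ [449.2   3. ] 124.7 z [21.4 29.  33.3]
tin [ 633.1 -367.2   89. ]
race [ 575.8 -466.7   18.3]
mug [720.3 416.5  34.4]
floor tray [450.3   2.1   1.7]
```

View pics/c1.png

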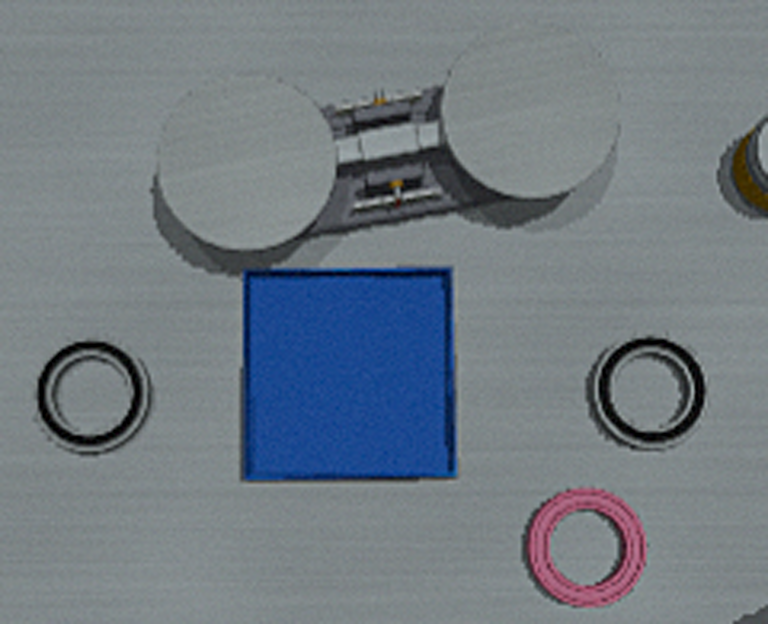

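The crop shows two black-sealed rings, at crop pixels (92,397) and (650,393), and the pink ring at (585,547). The heights agree with the text: ring top at 26 mm and pans at 100 mm. I'll grip each ring's wall on the robot side, with the tool's y axis along world x.

```bash
python3 - <<'E'
from h import *
s=env.state()
for k in('time_s','ee_pos','ee_rot','force','gripper_width'):print(k,s[k])
f=grab('top')
for n,a in [('L',(277.5,200.6)),('R',(366,185.3))]:
    print(n,onz(f,*a,100))
p=s['ee_pos']
for n,t in [('B',[433.5-41.25,-254,4])]: print(n,(np.array(t)-p)/500)
E
```

```text
time_s 0.2
ee_pos [ 249.34841189 -517.81467893  213.42748467]
ee_rot [-1.79939549e+02  7.05217332e-04  2.57145234e+01]
force [-0.21843248  0.1082391  -0.92521534]
gripper_width 91.490226889022
L [616.70420042  85.18247899 100.        ]
R [ 657.67564401 -150.08748826  100.        ]
B [ 0.28580318  0.52762936 -0.41885497]
```

Request:
send_rows:
  motion:
    - [0.12,0.22,-0.08,0,0,0.17,-0.1]
    - [0.2,0.36,-0.14,0,0,0.34,-0.1]
    - [0.27,0.48,-0.2,0,0,0.51,-0.1]
    - [0.2855,0.528,-0.228,0,0,0.68,-0.1]
    - [0.2855,0.528,-0.228,0,0,0.85,-0.1]
    - [0.2855,0.528,-0.228,0,0,1,-0.1]
    - [0.2855,0.528,-0.228,0,0,1,-0.1]
    - [0.2855,0.528,-0.228,0,0,1,-0.1]
  squeeze: 50

```text
time_s: 1.25
ee_pos: [392.4, -254.8, 100.4]
ee_rot: [180.0, 0.0, 85.6]
force: [-0.4, -1.1, 0.8]
gripper_width: 41.1
gripper_force: 0.0
```

Request:
send_rows:
  motion:
    - [0,0,-0.06,0,0,0.072,-0.1]
    - [0,0,-0.11,0,0,0.072,-0.1]
    - [0,0,-0.15,0,0,0.072,-0.1]
    - [0,0,-0.175,0,0,0.072,-0.1]
    - [0,0,-0.19,0,0,0.072,-0.1]
    - [0,0,-0.19,0,0,0.072,-0.1]

```text
time_s: 2.0
ee_pos: [392.2, -254.4, 4.9]
ee_rot: [-180.0, -0.0, 90.0]
force: [-0.5, -0.1, 1.4]
gripper_width: 40.7
gripper_force: 0.0
```

```bash
python3 - <<'E'
from h import *
f=grab('side');save(f,'pics/s1.png',(320,150,460,260),5);s=env.state();print(s['ee_pos'],s['force'])
E
```

```text
[ 392.4605613  -254.40735982    5.27628836] [-0.01579051  0.07098651  0.01873998]
```

View pics/s1.png

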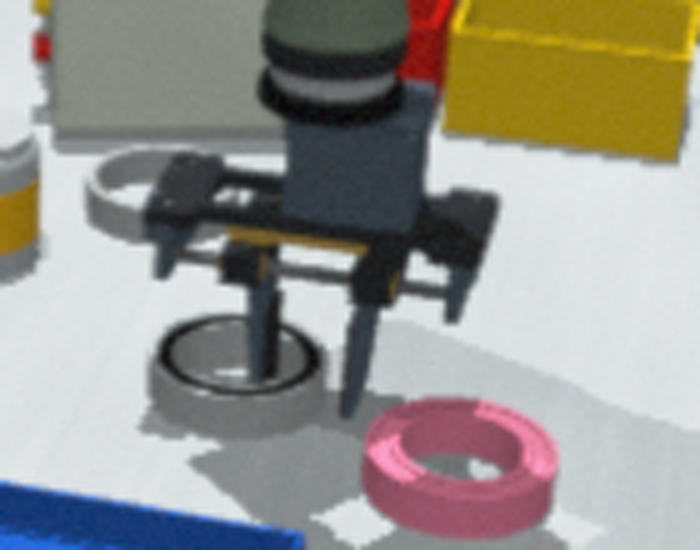

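One finger (crop 262,330) is inside the bore and the other (360,370) is outside. The pink ring is clear. Next: close and lift.

Request:
send_rows:
  motion:
    - [0,0,0,0,0,0,-1]
    - [0,0,0,0,0,0,-1]
    - [0,0,0,0,0,0,-1]
    - [0,0,0,0,0,0,-1]
    - [0,0,0,0,0,0,-1]
    - [0,0,0,0,0,0,-1]
    - [0,0,0.02,0,0,0,-1]
    - [0,0,0.06,0,0,0,-1]
    - [0,0,0.1,0,0,0,-1]
    - [0,0,0.1,0,0,0,-1]

```text
time_s: 3.3
ee_pos: [391.9, -253.9, 55.3]
ee_rot: [180.0, 0.0, 90.1]
force: [0.2, -1.0, -6.6]
gripper_width: 19.4
gripper_force: 46.6
```

Request:
send_rows:
  motion:
    - [0,0,0.08,0,0,0,-1]
    - [0.06,0.03,0.16,0,0,0,-1]
    - [0.14,0.07,0.21,0,0,0,-1]
    - [0.24,0.11,0.21,0,0,0,-1]
    - [0.33,0.15,0.21,0,0,0,-1]
    - [0.4,0.19,0.21,0,0,0,-1]
    - [0.448,0.209,0.21,0,0,0,-1]
    - [0.448,0.209,0.21,0,0,0,-1]
    - [0.448,0.209,0.16,0,0,0,-1]
    - [0.448,0.209,0.13,0,0,0,-1]
    - [0.448,0.209,0.13,0,0,0,-1]

```text
time_s: 4.68
ee_pos: [614.0, -149.4, 117.5]
ee_rot: [-179.7, -0.1, 90.0]
force: [0.4, 0.3, -6.4]
gripper_width: 19.5
gripper_force: 49.3
```

```bash
python3 - <<'E'
from h import *
f=grab('side');save(f,'pics/s2.png',(180,110,380,310),3);s=env.state();print(s['ee_pos'],s['force'])
E
```

```text
[ 615.27577608 -149.69669573  119.03759392] [-0.13420879  0.47600345 -6.56985153]
```

View pics/s2.png

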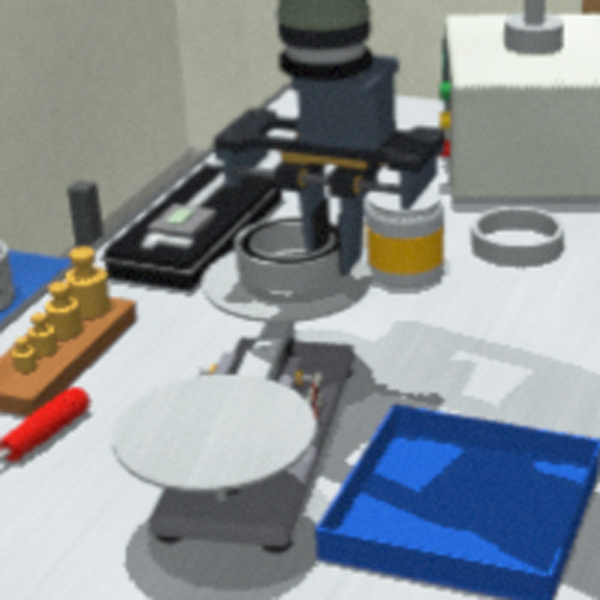

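The ring (crop 287,255) hangs over the right pan, well inside its edge. I'll lower it slowly and follow the pan down to its stop.

Request:
send_rows:
  motion:
    - [0,0,-0.012,0,0,0,-1]
    - [0,0,-0.022,0,0,0,-1]
    - [0,0,-0.028,0,0,0,-1]
    - [0,0,-0.033,0,0,0,-1]
    - [0,0,-0.038,0,0,0,-1]
    - [0,0,-0.043,0,0,0,-1]
    - [0,0,-0.048,0,0,0,-1]
    - [0,0,-0.052,0,0,0,-1]
    - [0,0,-0.056,0,0,0,-1]
    - [0,0,-0.056,0,0,0,-1]
    - [0,0,-0.056,0,0,0,-1]

```text
time_s: 6.1
ee_pos: [616.3, -149.6, 92.0]
ee_rot: [180.0, 0.0, 90.0]
force: [0.7, 0.4, -7.7]
gripper_width: 19.8
gripper_force: 49.3
```

Request:
send_rows:
  motion:
    - [0,0,-0.002,0,0,0,-1]
    - [0,0,-0.004,0,0,0,-1]
    - [0,0,-0.006,0,0,0,-1]
    - [0,0,-0.006,0,0,0,-1]
    - [0,0,-0.006,0,0,0,-1]

```text
time_s: 6.72
ee_pos: [616.3, -149.7, 90.3]
ee_rot: [179.9, 0.0, 90.0]
force: [-5.0, 0.6, 6.2]
gripper_width: 19.7
gripper_force: 49.5
```

Request:
send_rows:
  motion:
    - [0,0,0.002,0,0,0,-1]
    - [0,0,0.002,0,0,0,-0.1]
    - [0,0,0.002,0,0,0,-0.1]
    - [0,0,0.002,0,0,0,-0.1]
    - [0,0,0.002,0,0,0,-0.1]
    - [0,0,0.03,0,0,0,-0.1]
    - [0,0,0.1,0,0,0,-0.1]
    - [0,0,0.16,0,0,0,-0.1]

```text
time_s: 7.72
ee_pos: [616.7, -149.7, 171.2]
ee_rot: [179.9, 0.0, 90.0]
force: [-0.6, -0.2, 0.0]
gripper_width: 40.6
gripper_force: 0.0
```

```bash
python3 - <<'E'
from h import *
f=grab('side');save(f,'pics/s3.png',(180,110,380,310),3);s=env.state();print(s['ee_pos'],s['force'])
E
```

```text
[ 618.91331691 -150.24668339  175.81504953] [ 1.42170607 -0.50775188  2.77325688]
```

View pics/s3.png

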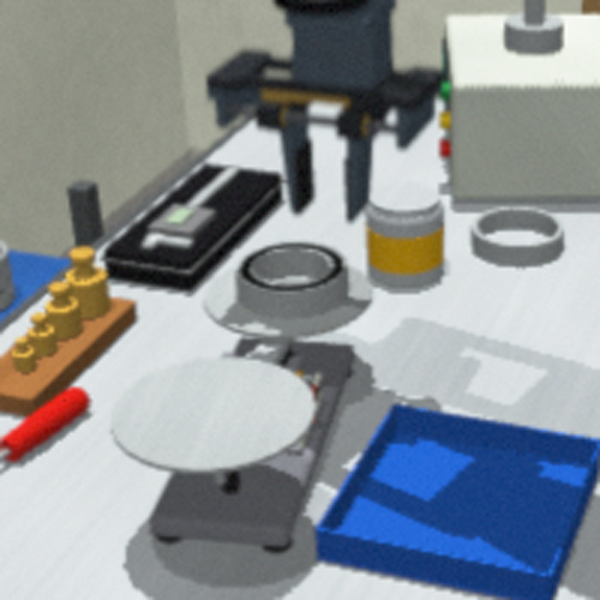

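The bearing sits flat in the middle of the right pan, which is down; the left pan is up. Now the other bearing.

Request:
send_rows:
  motion:
    - [-0.06,0.1,0,0,0,0,-0.1]
    - [-0.12,0.2,0,0,0,0,-0.1]
    - [-0.18,0.3,0,0,0,0,-0.1]
    - [-0.24,0.4,0,0,0,0,-0.1]
    - [-0.3,0.5,0,0,0,0,-0.1]
    - [-0.36,0.6,-0.04,0,0,0,-0.1]
    - [-0.42,0.7,-0.09,0,0,0,-0.1]
    - [-0.45,0.746,-0.138,0,0,0,-0.1]
    - [-0.45,0.746,-0.138,0,0,0,-0.1]
    - [-0.45,0.746,-0.2,0,0,0,-0.1]
    - [-0.45,0.746,-0.26,0,0,0,-0.1]
    - [-0.45,0.746,-0.3,0,0,0,-0.1]
    - [-0.45,0.746,-0.328,0,0,0,-0.1]
    - [-0.45,0.746,-0.328,0,0,0,-0.1]

```text
time_s: 9.52
ee_pos: [392.3, 222.7, 5.2]
ee_rot: [180.0, 0.0, 90.0]
force: [0.4, 0.3, 0.7]
gripper_width: 40.9
gripper_force: 0.0
```

Request:
send_rows:
  motion:
    - [0,0,0,0,0,0,-1]
    - [0,0,0,0,0,0,-1]
    - [0,0,0,0,0,0,-1]
    - [0,0,0,0,0,0,-1]
    - [0,0,0,0,0,0,-1]
    - [0,0,0,0,0,0,-1]
    - [0,0,0.02,0,0,0,-1]
    - [0,0,0.06,0,0,0,-1]
    - [0,0,0.1,0,0,0,-1]
    - [0,0,0.1,0,0,0,-1]

```text
time_s: 10.78
ee_pos: [391.0, 223.4, 55.5]
ee_rot: [180.0, -0.0, 90.0]
force: [0.1, 0.4, -8.3]
gripper_width: 20.1
gripper_force: 50.5
```

Request:
send_rows:
  motion:
    - [0,0,0.1,0,0,0,-1]
    - [0.03,-0.02,0.2,0,0,0,-1]
    - [0.1,-0.08,0.24,0,0,0,-1]
    - [0.2,-0.15,0.24,0,0,0,-1]
    - [0.29,-0.22,0.24,0,0,0,-1]
    - [0.35,-0.265,0.24,0,0,0,-1]
    - [0.367,-0.276,0.24,0,0,0,-1]
    - [0.367,-0.276,0.24,0,0,0,-1]
    - [0.367,-0.276,0.19,0,0,0,-1]
    - [0.367,-0.276,0.16,0,0,0,-1]
    - [0.367,-0.276,0.15,0,0,0,-1]
    - [0.367,-0.276,0.15,0,0,0,-1]
    - [0.367,-0.276,0.15,0,0,0,-1]

```text
time_s: 12.4
ee_pos: [575.3, 85.6, 130.8]
ee_rot: [179.9, -0.0, 90.0]
force: [0.0, -0.6, -6.5]
gripper_width: 19.5
gripper_force: 52.2
```

```bash
python3 - <<'E'
from h import *
f=grab('side');save(f,'pics/s4.png',(180,110,380,310),3);s=env.state();print(s['ee_pos'],s['force'])
E
```

```text
[575.26988934  85.58409928 130.84606222] [ 0.16685885  0.2757515  -6.65766496]
```

View pics/s4.png

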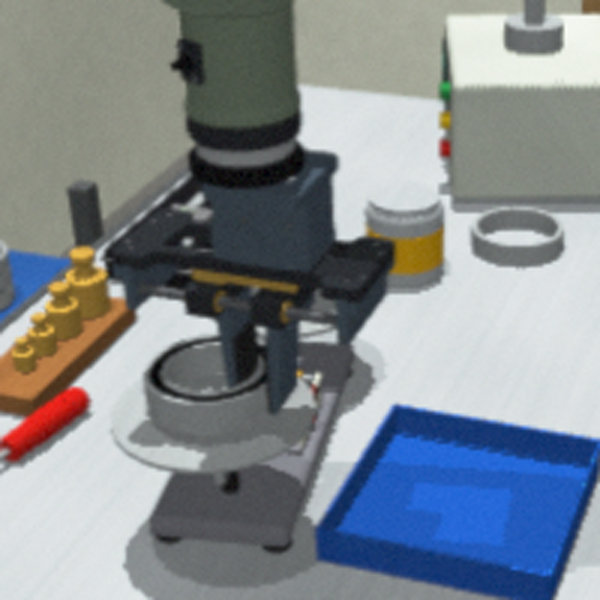

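The ring (crop 208,385) is above the raised left pan, well inside its edge. I'll lower in small steps and watch the force.

Request:
send_rows:
  motion:
    - [0,0,-0.006,0,0,0,-1]
    - [0,0,-0.012,0,0,0,-1]
    - [0,0,-0.016,0,0,0,-1]
    - [0,0,-0.018,0,0,0,-1]
    - [0,0,-0.018,0,0,0,-1]

```text
time_s: 13.08
ee_pos: [574.7, 85.5, 121.4]
ee_rot: [180.0, -0.0, 90.0]
force: [-1.6, -0.7, -3.0]
gripper_width: 19.9
gripper_force: 52.2
```

Request:
send_rows:
  motion:
    - [0,0,-0.0015,0,0,0,-1]
    - [0,0,-0.0015,0,0,0,-1]
    - [0,0,-0.0015,0,0,0,-1]

```text
time_s: 13.45
ee_pos: [574.8, 85.6, 120.6]
ee_rot: [180.0, -0.0, 90.0]
force: [-3.4, 0.5, -0.2]
gripper_width: 19.5
gripper_force: 52.3
```

Request:
send_rows:
  motion:
    - [0,0,0,0,0,0,-0.1]
    - [0,0,0,0,0,0,-0.1]
    - [0,0,0,0,0,0,-0.1]
    - [0,0,0,0,0,0,-0.1]
    - [0,0,0.03,0,0,0,-0.1]
    - [0,0,0.09,0,0,0,-0.1]
    - [0,0,0.15,0,0,0,-0.1]
    - [-0.1,0,0.2,0,0,0,-0.1]
    - [-0.2,0,0.2,0,0,0,-0.1]
    - [-0.25,0,0.2,0,0,0,-0.1]
    - [-0.25,0,0.2,0,0,0,-0.1]
    - [-0.25,0,0.2,0,0,0,-0.1]
    - [-0.25,0,0.2,0,0,0,-0.1]
    - [-0.25,0,0.2,0,0,0,-0.1]
    - [-0.25,0,0.2,0,0,0,-0.1]
    - [-0.25,0,0.2,0,0,0,-0.1]
    - [-0.25,0,0.2,0,0,0,-0.1]
    - [-0.25,0,0.2,0,0,0,-0.1]
    - [-0.25,0,0.2,0,0,0,-0.1]
    - [-0.25,0,0.2,0,0,0,-0.1]

```text
time_s: 15.95
ee_pos: [449.7, 85.4, 220.2]
ee_rot: [180.0, 0.0, 90.0]
force: [0.0, -0.3, 0.5]
gripper_width: 41.0
gripper_force: 0.0
```

Request:
send_rows:
  motion:
    - [0,0,0,0,0,0,-0.1]
    - [0,0,0,0,0,0,-0.1]
    - [0,0,0,0,0,0,-0.1]
    - [0,0,0,0,0,0,-0.1]
    - [0,0,0,0,0,0,-0.1]
    - [0,0,0,0,0,0,-0.1]
    - [0,0,0,0,0,0,-0.1]
    - [0,0,0,0,0,0,-0.1]
    - [0,0,0,0,0,0,-0.1]
    - [0,0,0,0,0,0,-0.1]
    - [0,0,0,0,0,0,-0.1]
    - [0,0,0,0,0,0,-0.1]
    - [0,0,0,0,0,0,-0.1]
    - [0,0,0,0,0,0,-0.1]
    - [0,0,0,0,0,0,-0.1]
    - [0,0,0,0,0,0,-0.1]
    - [0,0,0,0,0,0,-0.1]
    - [0,0,0,0,0,0,-0.1]
    - [0,0,0,0,0,0,-0.1]
    - [0,0,0,0,0,0,-0.1]

```text
time_s: 18.45
ee_pos: [449.7, 85.4, 220.2]
ee_rot: [180.0, 0.0, 90.0]
force: [-0.4, 0.9, 0.0]
gripper_width: 40.9
gripper_force: 0.0
```

```bash
cat > m.py <<'E'
from h import *
def cloud(f,box):
    u,v=np.meshgrid(np.arange(box[0],box[2]),np.arange(box[1],box[3]))
    d=f['depth'][v,u].ravel();uv=np.c_[u.ravel(),v.ravel()].astype(float)[d>0];d=d[d>0]
    p=cv2.undistortPoints(uv[:,None],f['K'],f['D'])[:,0]
    return (np.c_[p*d[:,None],d]-f['t'])@f['R']
def pans(f):
    P=cloud(f,(180,110,380,310))
    for n,c in(('L',(616,85.5)),('R',(657.5,-149.7))):
        r=np.hypot(P[:,0]-c[0],P[:,1]-c[1]);q=P[(r<75)&(P[:,2]>70)&(P[:,2]<170)]
        h,e=np.histogram(q[:,2],np.arange(70,171,4));print(n,{int(a):int(b) for a,b in zip(e,h) if b>20})
        top=q[q[:,2]>np.percentile(q[:,2],99)-12];cc,rr=cv2.minEnclosingCircle(top[:,:2].astype(np.float32));print(np.round(cc,1),round(rr,1))
E
python3 - <<'E'
from m import *
f=grab('side');save(f,'pics/s5.png',(180,110,380,310),3);pans(f);s=env.state();print(s['time_s'],s['ee_pos'])
E
```

```text
L {110: 568, 114: 427, 118: 112, 122: 114, 126: 125, 130: 114, 134: 191, 138: 441}
[613.1  85.9] 51.9
R {78: 32, 82: 464, 86: 96, 90: 75, 94: 77, 98: 83, 102: 86, 106: 276, 110: 95}
[ 654.5 -148.1] 53.9
18.5 [449.7465389   85.44473451 220.21864848]
```

View pics/s5.png

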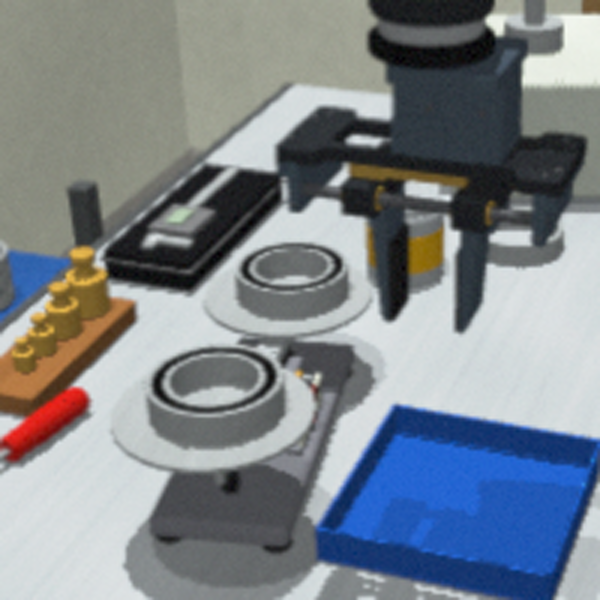

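Left pan (crop 215,410) is still up at about 114 mm, and the right pan (288,290) is down at about 84 mm. I'll wait a few seconds more to rule out slow creep.

Request:
send_rows:
  motion:
    - [0,0,0,0,0,0,-0.1]
    - [0,0,0,0,0,0,-0.1]
    - [0,0,0,0,0,0,-0.1]
    - [0,0,0,0,0,0,-0.1]
    - [0,0,0,0,0,0,-0.1]
    - [0,0,0,0,0,0,-0.1]
    - [0,0,0,0,0,0,-0.1]
    - [0,0,0,0,0,0,-0.1]
    - [0,0,0,0,0,0,-0.1]
    - [0,0,0,0,0,0,-0.1]
    - [0,0,0,0,0,0,-0.1]
    - [0,0,0,0,0,0,-0.1]
    - [0,0,0,0,0,0,-0.1]
    - [0,0,0,0,0,0,-0.1]
    - [0,0,0,0,0,0,-0.1]
    - [0,0,0,0,0,0,-0.1]
    - [0,0,0,0,0,0,-0.1]
    - [0,0,0,0,0,0,-0.1]
    - [0,0,0,0,0,0,-0.1]
    - [0,0,0,0,0,0,-0.1]

```text
time_s: 21.0
ee_pos: [449.7, 85.4, 220.2]
ee_rot: [180.0, -0.0, 90.0]
force: [-0.7, 0.7, 0.1]
gripper_width: 40.8
gripper_force: 0.0
```

```bash
python3 - <<'E'
from m import *
f=grab('side');pans(f)
E
```

```text
L {110: 586, 114: 401, 118: 112, 122: 115, 126: 126, 130: 120, 134: 180, 138: 454}
[615.6  87.6] 51.7
R {78: 29, 82: 461, 86: 93, 90: 82, 94: 74, 98: 85, 102: 85, 106: 285, 110: 90}
[ 654. -147.] 52.6
```

The beam hasn't moved, so the right bearing is the heavier. I'll return to its grasp pose.

Request:
send_rows:
  motion:
    - [0.05,-0.1,0,0,0,0,-0.1]
    - [0.12,-0.2,0,0,0,0,-0.1]
    - [0.2,-0.3,0,0,0,0,-0.1]
    - [0.27,-0.4,-0.03,0,0,0,-0.1]
    - [0.333,-0.47,-0.08,0,0,0,-0.1]
    - [0.333,-0.47,-0.1,0,0,0,-0.1]
    - [0.333,-0.47,-0.1,0,0,0,-0.1]
    - [0.333,-0.47,-0.16,0,0,0,-0.1]
    - [0.333,-0.47,-0.21,0,0,0,-0.1]
    - [0.333,-0.47,-0.24,0,0,0,-0.1]
    - [0.333,-0.47,-0.258,0,0,0,-0.1]
    - [0.333,-0.47,-0.258,0,0,0,-0.1]
    - [0.333,-0.47,-0.258,0,0,0,-0.1]

```text
time_s: 22.68
ee_pos: [616.9, -149.6, 92.2]
ee_rot: [179.9, 0.0, 90.0]
force: [-0.2, -0.3, -0.6]
gripper_width: 41.0
gripper_force: 0.0
```

Request:
send_rows:
  motion:
    - [0,0,0,0,0,0,-1]
    - [0,0,0,0,0,0,-1]
    - [0,0,0,0,0,0,-1]
    - [0,0,0,0,0,0,-1]
    - [0,0,0,0,0,0,-1]
    - [0,0,0,0,0,0,-1]
    - [0,0,0,0,0,0,-1]

```text
time_s: 23.55
ee_pos: [616.3, -149.7, 91.5]
ee_rot: [180.0, 0.0, 90.0]
force: [-1.3, -0.9, 3.6]
gripper_width: 19.4
gripper_force: 44.9
```

Request:
send_rows:
  motion:
    - [0,0,0.004,0,0,0,-1]
    - [0,0,0.008,0,0,0,-1]
    - [0,0,0.012,0,0,0,-1]
    - [0,0,0.016,0,0,0,-1]
    - [0,0,0.02,0,0,0,-1]
    - [0,0,0.024,0,0,0,-1]
    - [0,0,0.028,0,0,0,-1]
    - [0,0,0.032,0,0,0,-1]
    - [0,0,0.036,0,0,0,-1]
    - [0,0,0.04,0,0,0,-1]
    - [0,0,0.044,0,0,0,-1]
    - [0,0,0.048,0,0,0,-1]
    - [0,0,0.052,0,0,0,-1]
    - [0,0,0.056,0,0,0,-1]
    - [0,0,0.06,0,0,0,-1]
    - [0,0,0.064,0,0,0,-1]
    - [0,0,0.07,0,0,0,-1]
    - [0,0,0.1,0,0,0,-1]
    - [0,0,0.16,0,0,0,-1]
    - [0,0,0.16,0,0,0,-1]

```text
time_s: 26.05
ee_pos: [618.1, -150.0, 174.3]
ee_rot: [179.6, 0.1, 90.0]
force: [0.7, -0.8, -7.0]
gripper_width: 19.3
gripper_force: 47.0
```

Request:
send_rows:
  motion:
    - [-0.06,0.045,0,0,0,0,-1]
    - [-0.14,0.1,0,0,0,0,-1]
    - [-0.22,0.16,0,0,0,0,-1]
    - [-0.3,0.22,0,0,0,0,-1]
    - [-0.37,0.27,-0.04,0,0,0,-1]
    - [-0.415,0.304,-0.1,0,0,0,-1]
    - [-0.415,0.304,-0.18,0,0,0,-1]
    - [-0.415,0.304,-0.24,0,0,0,-1]
    - [-0.415,0.304,-0.28,0,0,0,-1]
    - [-0.415,0.304,-0.3,0,0,0,-1]
    - [-0.415,0.304,-0.31,0,0,0,-1]
    - [-0.415,0.304,-0.316,0,0,0,-1]
    - [-0.415,0.304,-0.32,0,0,0,-1]
    - [-0.415,0.304,-0.322,0,0,0,-1]
    - [-0.415,0.304,-0.322,0,0,0,-1]
    - [-0.415,0.304,-0.322,0,0,0,-1]

```text
time_s: 28.05
ee_pos: [408.9, 2.4, 10.4]
ee_rot: [180.0, 0.0, 90.0]
force: [0.5, -0.7, -7.1]
gripper_width: 19.5
gripper_force: 48.5
```

Request:
send_rows:
  motion:
    - [0,0,-0.002,0,0,0,-1]
    - [0,0,-0.003,0,0,0,-1]
    - [0,0,-0.003,0,0,0,-1]
    - [0,0,-0.003,0,0,0,-1]

```text
time_s: 28.55
ee_pos: [408.9, 2.4, 9.5]
ee_rot: [180.0, 0.0, 90.0]
force: [-3.1, -0.1, 5.0]
gripper_width: 19.4
gripper_force: 48.6
```

Contact with the tray floor. Release, rise and back off.

Request:
send_rows:
  motion:
    - [0,0,0.001,0,0,0,-1]
    - [0,0,0.001,0,0,0,-0.15]
    - [0,0,0.001,0,0,0,-0.15]
    - [0,0,0.001,0,0,0,-0.15]
    - [0,0,0.001,0,0,0,-0.15]
    - [0,0,0.03,0,0,0,-0.15]
    - [0,0,0.1,0,0,0,-0.15]
    - [0,0,0.2,0,0,0,-0.15]
    - [0,0,0.3,0,0,0,-0.15]
    - [0,-0.1,0.4,0,0,0,-0.15]
    - [0,-0.2,0.4,0,0,0,-0.15]
    - [0,-0.3,0.4,0,0,0,-0.15]
    - [0,-0.4,0.4,0,0,0,-0.15]
    - [0,-0.5,0.4,0,0,0,-0.15]
    - [0,-0.5,0.4,0,0,0,-0.15]
    - [0,-0.5,0.4,0,0,0,-0.15]
    - [0,-0.5,0.4,0,0,0,-0.15]

```text
time_s: 30.68
ee_pos: [408.7, -246.4, 208.7]
ee_rot: [-180.0, -0.0, 90.1]
force: [-0.5, 0.3, 0.6]
gripper_width: 38.7
gripper_force: 0.0
```

```bash
python3 - <<'E'
from m import *
f=grab('side');save(f,'pics/s6.png');pans(f)
P=cloud(grab('top'),(265,225,352,308));P=P[(np.abs(P[:,0]-450)<82)&(np.abs(P[:,1]-2)<82)&(P[:,2]>15)]
print(cv2.minEnclosingCircle(P[:,:2].astype(np.float32)),np.percentile(P[:,2],[5,50,95]))
E
```

```text
L {78: 56, 82: 901, 86: 119, 90: 100, 94: 111, 98: 106, 102: 128, 106: 471, 110: 105}
[612.8  87.9] 51.8
R {82: 35, 86: 32, 110: 577, 114: 552}
[ 657.5 -149.7] 75.0
((448.89312744140625, 0.876989483833313), 50.11083221435547) [22.36778776 28.66429694 33.81218457]
```

View pics/s6.png

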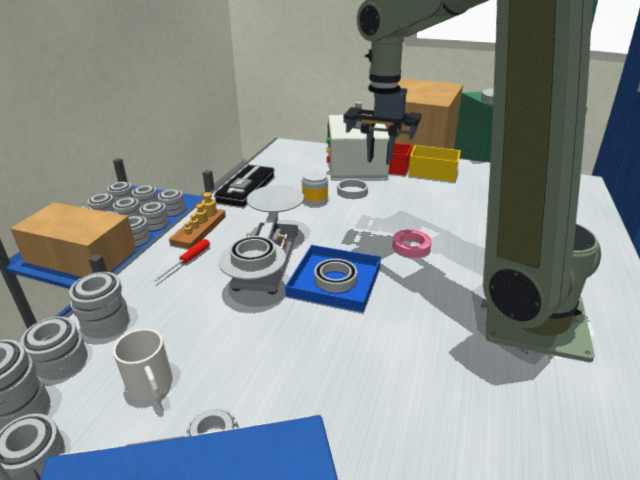

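The heavier bearing lies flat in the tray (335,275). The lighter one is on the left pan (254,252), and the other things are where they were.

```bash
python3 -c "
from workcell import env
print(env.job_done())"
```

```text
the job is handed in; nothing more can be done
None
```

The right-pan bearing proved heavier and now lies flat in the blue tray, the lighter one is still on the balance's left pan, nothing else was moved, and the job was handed in at about 31 s.

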